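# Raise the fume hood sash to its pointer and slide the tray in

## Robot

A 6-joint arm with a two-finger parallel gripper is mounted at the origin on a cart in front of the work surface, level with it; the furniture and walls round the work are solid. World frame = base frame: x ahead of the robot, y to its left, z up, the work surface at z = 0. Lengths are in mm, angles in degrees, forces in N, time in s.
With the tool pointing down it reaches from about 300 to 850 mm from the base axis. Payload 4.2 kg.
Tool frame: the origin (TCP) lies at the very end of the fingers, on their centre line; the grasp point (between the pads) lies 19 mm behind it (env.grip_depth is the distance from the TCP to the grasp point, in mm); z points along the fingers, y is the line along which they close (so a half turn about z gives the same grasp; the last joint's range is limited). The gripper opens to 91 mm and grips with 3 to 60 N. Pads are 32 mm wide; open, the fingers measure 118 mm over their backs; the gripper's body (76 mm by 178 mm) begins 60 mm behind the grasp point.
Start: joints at [-67.724, 18.312, 89.639, -0, 72.044, -1.146], TCP at [228.572, -527.634, 213.976] pointing down, gripper open.
Joint ranges: [-177.97, 177.97], [-48.28, 115.42], [12.27, 149.76], [-77.06, 257.06], [2.81, 150.46], [-146.56, 146.56]. Speed limits (degrees/s): [147.25, 147.25, 180, 180, 180, 180].

## Interface

Orientations are given as [roll, pitch, yaw] about the fixed x, y, z axes, in that order (R = Rz(yaw) Ry(pitch) Rx(roll)).
In Python, from workcell import env, cams gives the robot as it stands.
- The arm moves only by the tool apply_moves, never from a script. Its argument "deltas" is a list of rows, each a list of 5 numbers: the shift along the tool's x, y, z in m, then the turn about the tool's z in rad, then the opening, from -1 (shut) to 1 (fully open), so that 0 is half open. In form: [[tx, ty, tz, roll, gripper], ...]. A call has 1 to 5 rows; each row is the pose to reach, as a shift and turn from the pose commanded when the call began, along the tool's axes at that moment; what a row does not reach only later rows make up. A row lasts 1/10 s, in which the tool goes at most 50 mm and 8.59 degrees, less where a joint would pass 70% of its speed; a pose out of reach is approached as far as the arm can. A call with a gripper value outside its range is refused whole. The fingers move at their own pace and stop on an object; "grip_force" is the grip in N (left out, the last holds). Time passes only in rows, so rows that repeat a pose let the fingers close. It gives the time, the measured TCP pose, the force, the opening and the grip force at its end, in the units of the state.
- env.state(): the state, without advancing time (a new reading comes with each control period).
- cams.grab_frame(name): name is "scene" or "top" or "wrist"; returns the picture (420x560x3 uint8, blue, green, red); there is no depth.
- cams.get_calibration(name): a dict with "mtx" (3x3 intrinsics, pixels), "eye" and "attitude" of the camera in the world; the wrist camera has in their place "tool_from_camera" (4x4, takes a point from camera to tool coordinates, whose origin is the TCP and whose axes are the flange's). Camera axes: x right, y down, z forward; pixel columns grow to the right and rows downward; lengths in mm; the calibration is good to about 2 mm. A picture is of the moment at which its call begins: read the wrist's pose just before it. get_calibration takes no time and is no camera call.
- env.job_done(): hands the job in; it is judged then, once.
The state is a dict: "time_s": time; "qpos": joint angles; "qvel": joint speeds; "effort": joint torques, N m; "ee_pos": TCP position; "ee_rot": TCP orientation; "force": force on the tool from outside, world axes, zero at the start; "torque": the same for the moment, N m; "gripper_width": finger opening in mm; "gripper_force": force on a finger pad.
Only numpy, scipy, OpenCV 4.12 (cv2) and the standard library are available. Lean on these libraries where they do the work, as an engineer would, in place of code of your own. Each camera call takes 0.05 s, during which the arm holds its last target. There are 200 camera calls.

## Task

Open the bench fume hood: push its counterweighted sliding window up from beneath the lip, with the fingertips or the outside of the fingers, until the lip is level with the tip of the pointer clamped to the left track, and leave it there. Then gently push the tray with the circuit board along the bench, under the raised window, until the whole tray is inside the hood, past the front line of its feet. Pinch and lift nothing, keep the fingers off the glass, and leave the pointer, the tools and the other small things on the bench where they are.

Things in the scene. Friction and masses are not known exactly. Their poses are not given: they have to be found in the camera images.
- hood: floorless bench fume hood, fixed, 404 wide, 210 deep, 400 high. Origin on the bench, middle of the front line of its feet; x into the hood (level), y left, z up. Two front tracks at y = +-184, 30 wide, leaning back 20 degrees from vertical; between them the front is open, 332 wide, from the bench up to the sash. Inside free to x = 180, where the rear baffle stands.
- sash (a joint): height of the sliding window in m along the leaning track (20 degrees back from vertical, into the hood): 0 = down on its stops (start), 0.20 = upper stop. Two counterweights in the tracks balance it, so it stays where it is left; about 4 N along the track moves it up or down.
- lip_edge (a point): middle of the lip's free edge, centre of its rounded bead of 10 diameter. The lip: aluminium ledge on the sash's lower rail, 300 wide, 7 thick, square to the glass towards the robot (so 20 degrees upward), nothing beneath it; the bead is 42 in front of the glass, about 77 above the bench when the sash is down. z up along the track, x into the hood square to the glass, y left.
- lip: underside and bead of the lip (the part to push on from beneath); frame as lip_edge, origin at the foot of the track, not on the lip
- lip_top: upper sheet of the lip, 26 deep and 3 thick, behind the bead; frame and origin as lip
- pane: glass of the sash, 306 wide, 199 high, from the lip upward; frame and origin as lip
- pointer (a joint): setting of the height pointer in m along the track. The lip is exactly level with the pointer's tip when joint sash equals joint pointer. Different at every start, 0.09 to 0.18. It is clamped (18 N holds it) and must not be shifted.
- pointer_tip (a point): on the mid-thickness of the tip of the height pointer: a flat dark steel tongue, 5 thick, on a dark clamp block with a thumbscrew across the front of the left track. The tip points at the left end of the lip's bead, 2.5 beside it, and like the bead is 42 in front of the glass. Axes as lip_edge.
- tray: loose black plastic tray with a circuit board fixed in it, 0.2 to 0.4 kg, so 1 to 4 N slide it, in front of the hood: 112 deep (x), 172 wide (y), walls 28 high and 4 thick, board parts to about 33 high. Origin at the centre of its underside on the bench, z up; it faces within 0.2 rad of the hood's x.
- tray_near_left (a point): the tray's outer lower corner nearest the robot, left (tray frame x = -56, y = +86)
- tray_near_right (a point): the tray's outer lower corner nearest the robot, right (tray frame x = -56, y = -86)
- side_cutters: side cutters with red grips, 141x95x14, lying on the bench to the right; leave alone
- screwdriver: loose screwdriver, 179x32x36, lying to the right; leave alone
- test_clip: loose black test clip, 56x12x10, lying right of the tray; leave alone
- wire_spool: loose wire spool, diameter 47, 22 high, right of the hood; leave alone
- long_pliers: loose long-nose pliers, 208x64x14, lying to the left; leave alone

How it is judged:
By the outcome, as a careful person would: the job done as asked, in the order asked, and still so for the second after the job is handed in, with the robot touching nothing.
It also fails if it takes over 58 s, if anything falls off the work surface, if the arm or the gripper's body presses on something with over 40 N, if the wrist force passes 120 N, or if a joint passes its speed limit or range.

## Working session

There is one attempt and no reset: what is moved stays moved. The work goes in short steps, Python scripts to look and compute and a tool call to move; the robot and the scene stay as the last step left them, time stands still between calls to the robot, and variables do not carry over. Pictures are saved under pics/ and viewed, at most 10 in all, crops included, and the job is handed in when it is done.

Besides the shell and the picture viewer there is one more tool, called by a JSON object that holds its "api" and its "payload". apply_moves: Moves the arm, as the interface text tells. Its arguments: {"type":"object","properties":{"deltas":{"type":"array"},"grip_force":{"type":"number"}},"required":["deltas"]}

```bash
ls; mkdir -p pics; python3 - <<'E'
from workcell import env,cams
import cv2
print(env.state())
for n in("scene","top"):
    cv2.imwrite(f"pics/{n}0.png",cams.grab_frame(n)); print(n,cams.get_calibration(n))
print(cams.get_calibration("wrist"))
E
```

```text
pics
{'time_s': 0.0, 'qpos': array([-6.77227384e+01,  1.83505665e+01,  8.97084961e+01,  9.10618584e-04,
        7.20448552e+01, -1.14640804e+00]), 'qvel': array([ 0.02525382, -0.00377319,  0.10613263,  0.05389688,  0.01509412,
        0.0370764 ]), 'effort': array([-1.62770622e-03, -4.12451220e+01, -2.31972992e+01,  7.24342908e-02,
        4.57026763e-02, -1.48887389e-04]), 'ee_pos': array([ 228.37734498, -527.12229826,  213.11691159]), 'ee_rot': array([-1.79896120e+02, -2.94469742e-03,  2.34233855e+01]), 'force': array([0.91433464, 0.02339473, 0.5104481 ]), 'torque': array([-0.04264203, -0.05286592,  0.00240917]), 'gripper_force': 0.0, 'gripper_width': 91.23103464618353}
scene {'mtx': array([[455.79523274,   0.        , 276.65192428],
       [  0.        , 455.79523274, 214.86510811],
       [  0.        ,   0.        ,   1.        ]]), 'eye': array([-98.27047714, 709.9121936 , 904.9828054 ]), 'attitude': array([-131.25864878,    0.66418384, -136.68546132])}
top {'mtx': array([[407.10740024,   0.        , 279.38010742],
       [  0.        , 407.10740024, 203.65609897],
       [  0.        ,   0.        ,   1.        ]]), 'eye': array([ 478.71566997,   12.17077762, 1056.74061858]), 'attitude': array([-1.75031614e+02, -1.36544210e-01, -9.11071875e+01])}
{'mtx': array([[345.00064211,   0.        , 280.44356949],
       [  0.        , 345.00064211, 207.20118153],
       [  0.        ,   0.        ,   1.        ]]), 'tool_from_camera': array([[ 5.72651410e-04, -9.55567424e-01, -2.94772065e-01,
         8.48386836e+01],
       [ 9.99999833e-01,  5.26107706e-04,  2.37199986e-04,
        -2.91410832e-03],
       [-7.15787251e-05, -2.94772151e-01,  9.55567566e-01,
        -1.71099714e+02],
       [ 0.00000000e+00,  0.00000000e+00,  0.00000000e+00,
         1.00000000e+00]])}
```

View pics/scene0.png

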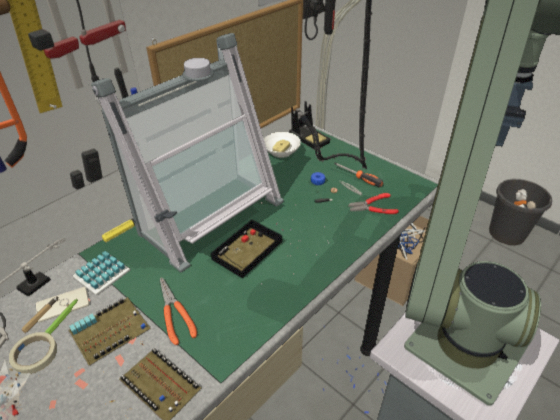

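View pics/top0.png

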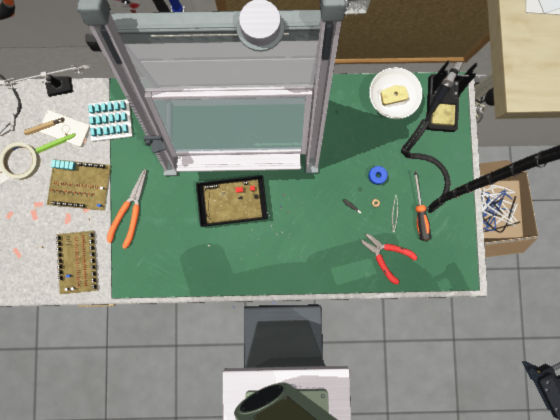

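The scene view shows the hood with left foot near (182,265), right foot near (275,205), lip near (230,213), pointer near (165,215) and tray near (247,248). The top view shows the tray at (233,201), the lip at y≈160, and the hood feet at (170,172) and (313,172). Next I zoom in for precise pixels.

```bash
python3 - <<'E'
import cv2,numpy as np
def crop(n,x,y,w,h,k):
    c=cv2.resize(cv2.imread(f"pics/{n}0.png")[y:y+h,x:x+w],None,fx=k,fy=k,interpolation=cv2.INTER_CUBIC)
    for i in range(0,w,10):
        cv2.line(c,(i*k,0),(i*k,12 if (x+i)%50==0 else 5),(0,255,255),1)
        if (x+i)%50==0: cv2.putText(c,str(x+i),(i*k,24),0,.4,(0,255,255),1)
    for i in range(0,h,10):
        cv2.line(c,(0,i*k),(12 if (y+i)%50==0 else 5,i*k),(0,255,255),1)
        if (y+i)%50==0: cv2.putText(c,str(y+i),(12,i*k+4),0,.4,(0,255,255),1)
    return c
cv2.imwrite("pics/c1.png",crop("top",130,100,200,140,4))
cv2.imwrite("pics/c2.png",crop("scene",140,150,160,120,5))
E
```

```text
(no output)
```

View pics/c1.png

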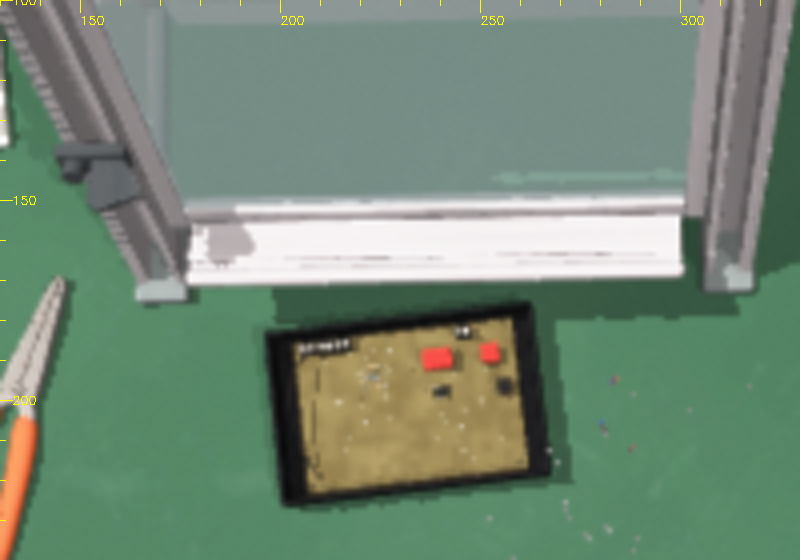

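View pics/c2.png

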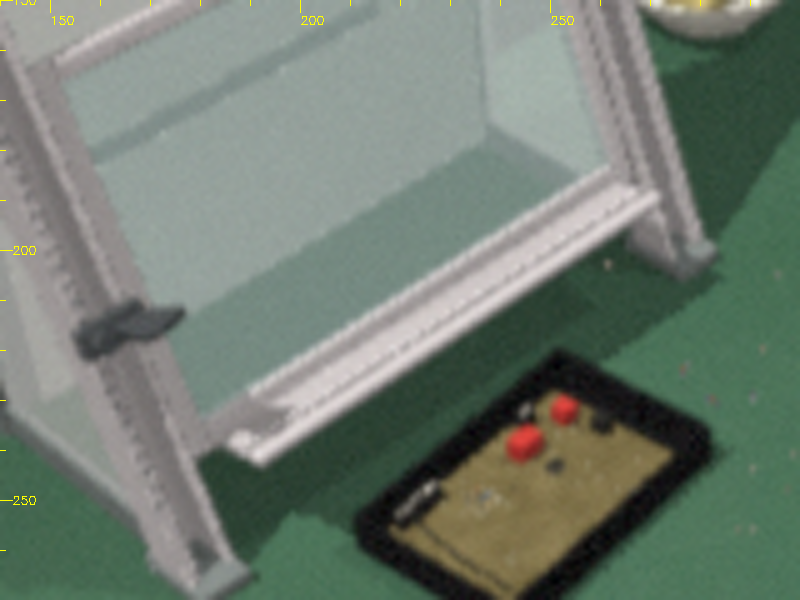

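The top crop shows bead ends at about (177,171) and (300.7,168.7), and tray rim corners at (201,226), (267.5,219), (196.5,184) and (262.5,176). The scene crop shows bead ends at (192.4,242.6) and (271.6,190), and the pointer tip at about (176.8,213).

```bash
cat > h.py <<'E'
import numpy as np
from scipy.spatial.transform import Rotation as R
from workcell import env,cams
def cam(n):
    c=cams.get_calibration(n)
    if n!="wrist": return c["mtx"],R.from_euler("xyz",c["attitude"],degrees=True).as_matrix(),c["eye"]
    s=env.state(); T=c["tool_from_camera"]; W=R.from_euler("xyz",s["ee_rot"],degrees=True).as_matrix()
    return c["mtx"],W@T[:3,:3],W@T[:3,3]+s["ee_pos"]
def ray(C,p):
    d=C[1]@np.linalg.solve(C[0],[p[0],p[1],1]); return C[2],d/np.linalg.norm(d)
def plane(C,p,z):
    o,d=ray(C,p); return o+d*(z-o[2])/d[2]
def tri(C1,p1,C2,p2):
    o1,d1=ray(C1,p1);o2,d2=ray(C2,p2)
    t=np.linalg.lstsq(np.c_[d1,-d2],o2-o1,rcond=None)[0]
    a,b=o1+d1*t[0],o2+d2*t[1]; return (a+b)/2,np.linalg.norm(a-b)
def proj(C,P):
    q=C[0]@(C[1].T@(np.asarray(P)-C[2])); return q[:2]/q[2]
E
python3 - <<'E'
from h import *
np.set_printoptions(precision=1,suppress=True)
T=cam("top");S=cam("scene")
L,e1=tri(T,(177,171),S,(192.4,242.6)); Rr,e2=tri(T,(300.7,168.7),S,(271.6,190)); print("bead",L,e1,Rr,e2,np.linalg.norm(L-Rr))
print("feet",[plane(T,p,0) for p in((164.2,175),(176.7,174.7),(306.2,172.5),(318,172.5))],plane(S,(180,270),0),plane(S,(190,264.6),0))
t=[plane(T,p,28) for p in((201.2,226.2),(267.5,218.8),(196.5,183.7),(262.5,175.7))]
print("tray",t,np.linalg.norm(t[0]-t[1]),np.linalg.norm(t[0]-t[2]))
yaw=np.arctan2(*(L-Rr)[[1,0]])-np.pi/2; print("yaw",np.degrees(yaw))
f=np.array([np.cos(yaw),np.sin(yaw),0]); l=np.array([-f[1],f[0],0]); u=f*np.sin(.349)+np.array([0,0,np.cos(.349)])
B=L+l*2.5
# pointer: point along the track from the bead's left end nearest to the scene ray
for s in np.arange(.08,.19,.01): print(round(s,2),proj(S,B+u*s*1000),proj(T,B+u*s*1000))
E
```

```text
bead [647.4 255.   73.3] 4.0553726788746145 [648.9 -46.   71. ] 0.9332987243100482 300.9950897801398
feet [array([651.6, 308.1,   0. ]), array([651.8, 275.4,   0. ]), array([651.2, -64.1,   0. ]), array([650.6, -95. ,   0. ])] [653.9 301.5   0. ] [649.6 271.3   0. ]
tray [array([514.8, 206.3,  28. ]), array([530.2,  38.8,  28. ]), array([623.1, 218. ,  28. ]), array([640.5,  49.7,  28. ])] 168.271131517404 108.9679629690342
yaw 0.2914200212757596
0.08 [179.9 216.5] [168.3 154.2]
0.09 [178.5 213.1] [167.1 151.8]
0.1 [177.1 209.7] [166.  149.4]
0.11 [175.6 206.2] [164.8 146.9]
0.12 [174.2 202.7] [163.6 144.4]
0.13 [172.7 199.2] [162.4 141.8]
0.14 [171.3 195.6] [161.1 139.2]
0.15 [169.8 192. ] [159.8 136.5]
0.16 [168.3 188.4] [158.5 133.8]
0.17 [166.8 184.8] [157.2 131. ]
0.18 [165.3 181.1] [155.8 128.1]
```

{"api": "apply_moves", "payload": {"deltas": [[0.04,-0.025,0,-0.15,1],[0.08,-0.05,0,-0.3,1],[0.12,-0.075,0,-0.45,1],[0.16,-0.1,0,-0.6,1],[0.2,-0.125,0,-0.75,1]]}}

```text
time_s: 0.6
ee_pos: [362.9, -331.7, 213.7]
ee_rot: [-180.0, -0.0, 66.7]
force: [-0.1, 0.2, 0.1]
gripper_width: 91.4
gripper_force: 0.0
```

```bash
cat > go.py <<'E'
import sys
from h import *
s=env.state(); W=R.from_euler("xyz",s["ee_rot"],degrees=True).as_matrix()
x,y,z,yaw=map(float,sys.argv[1:])
print("t",s["time_s"],s["ee_pos"].round(1),s["ee_rot"].round(2),"F",s["force"].round(1))
print("d",(W.T@(np.array([x,y,z])-s["ee_pos"])/1000).round(4),"roll",round(-np.radians((yaw-s["ee_rot"][2]+180)%360-180),3))
E
python3 go.py 450 105 200 180
```

```text
t 0.6 [ 362.9 -331.7  213.7] [-1.7998e+02 -1.0000e-02  6.6720e+01] F [-0.1  0.2  0.1]
d [ 0.4355 -0.0926  0.0138] roll -1.977
```

{"api": "apply_moves", "payload": {"deltas": [[0.044,-0.009,0,-0.15,1],[0.088,-0.018,0,-0.3,1],[0.132,-0.028,0,-0.45,1],[0.176,-0.037,0,-0.6,1],[0.22,-0.046,0,-0.75,1]]}}

```text
time_s: 1.1
ee_pos: [408.1, -111.6, 213.8]
ee_rot: [-180.0, -0.0, 109.7]
force: [1.4, 0.1, 0.2]
gripper_width: 91.2
gripper_force: 0.0
```

{"api": "apply_moves", "payload": {"deltas": [[0.038,0.022,0,-0.15,1],[0.076,0.044,0,-0.3,1],[0.114,0.066,0,-0.45,1],[0.152,0.088,0,-0.6,1],[0.188,0.11,0,-0.75,1]]}}

```text
time_s: 1.6
ee_pos: [449.5, 102.3, 213.8]
ee_rot: [-180.0, -0.0, 152.7]
force: [2.3, 0.4, 0.4]
gripper_width: 90.9
gripper_force: 0.0
```

```bash
python3 go.py 450 105 200 180.3
```

```text
t 1.6 [449.5 102.3 213.8] [-1.7998e+02 -1.0000e-02  1.5272e+02] F [2.3 0.4 0.4]
d [0.0008 0.0026 0.0138] roll -0.481
```

{"api": "apply_moves", "payload": {"deltas": [[-0.01,0,-0.01,-0.12,1],[-0.02,0,-0.02,-0.24,1],[-0.03,0,-0.03,-0.36,1],[-0.04,0,-0.04,-0.481,1],[-0.04,0,-0.04,-0.481,1]]}}

```text
time_s: 2.1
ee_pos: [486.6, 81.7, 254.7]
ee_rot: [180.0, 0.1, 179.9]
force: [1.0, -0.2, 0.2]
gripper_width: 91.0
gripper_force: 0.0
```

```bash
python3 go.py 520 105 260 180.3
```

```text
t 2.1 [486.6  81.7 254.7] [1.8000e+02 1.3000e-01 1.7985e+02] F [ 1.  -0.2  0.2]
d [-0.0334  0.0234 -0.0053] roll -0.008
```

{"api": "apply_moves", "payload": {"deltas": [[-0.01,0.01,-0.005,0,1],[-0.02,0.02,-0.005,0,1],[-0.03,0.024,-0.005,0,1],[-0.03,0.024,-0.005,0,1],[-0.03,0.024,-0.005,0,1]]}}

```text
time_s: 2.6
ee_pos: [514.9, 105.8, 258.2]
ee_rot: [-180.0, -0.1, 179.9]
force: [-0.1, -0.4, 0.2]
gripper_width: 91.2
gripper_force: 0.0
```

```bash
python3 - <<'E'
from h import *
import cv2
print(env.state()["ee_pos"],env.state()["ee_rot"])
f=cams.grab_frame("wrist");cv2.imwrite("pics/w1.png",f)
cv2.imwrite("pics/w1c.png",cv2.resize(f,(800,600),interpolation=cv2.INTER_CUBIC))
E
```

```text
[514.9305311  105.78976312 258.24700493] [-1.79966575e+02 -9.32074632e-02  1.79887819e+02]
```

View pics/w1c.png

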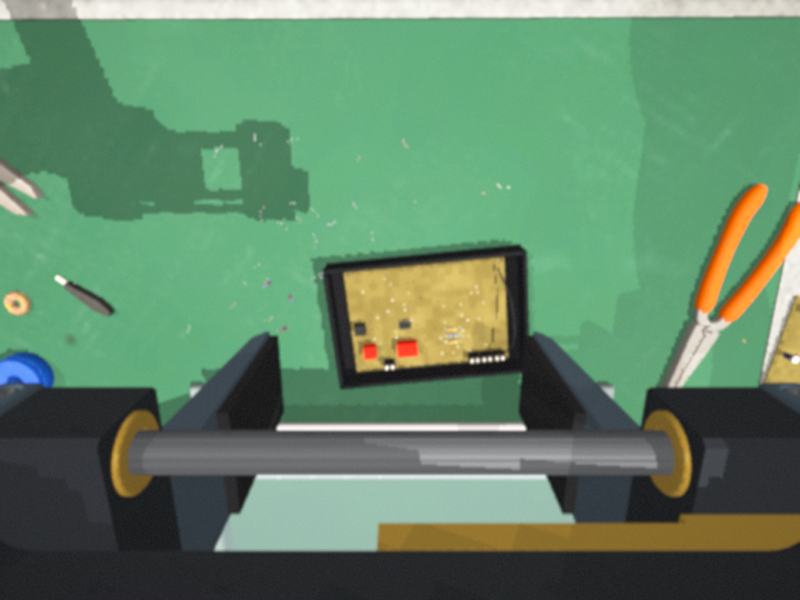

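The wrist view shows the tray with near corners at about (228,188) and (366,173). The gripper hides the lip and pointer from this side, so I'll lift partway first. After that I'll look with the gripper turned sideways.

{"api": "apply_moves", "payload": {"deltas": [[-0.015,0,0.04,0,1],[-0.03,0,0.08,0,1],[-0.045,0,0.12,0,1],[-0.06,0,0.16,0,1],[-0.075,0,0.2,0,1]]}}

```text
time_s: 3.15
ee_pos: [590.4, 105.3, 57.6]
ee_rot: [-180.0, 0.0, 179.9]
force: [0.2, -0.4, -0.1]
gripper_width: 91.2
gripper_force: 0.0
```

{"api": "apply_moves", "payload": {"deltas": [[-0.01,0,0.0,-0.006,1],[-0.02,0,0.0,-0.006,1],[-0.025,0,0,-0.006,1],[-0.03,0,0,-0.006,1],[-0.03,0,0,-0.006,1]]}}

```text
time_s: 3.65
ee_pos: [621.6, 105.8, 60.9]
ee_rot: [180.0, 0.2, -179.8]
force: [-0.1, -0.3, -0.6]
gripper_width: 91.1
gripper_force: 0.0
```

{"api": "apply_moves", "payload": {"deltas": [[-0.004,0,0,0,1],[-0.006,0,0,0,1],[-0.008,0,0,0,1],[-0.01,0,0,0,1],[-0.01,0,0,0,1]]}}

```text
time_s: 4.15
ee_pos: [629.4, 105.6, 58.8]
ee_rot: [-180.0, -0.1, -179.8]
force: [-2.1, -0.1, 2.2]
gripper_width: 91.2
gripper_force: 1.5
```

{"api": "apply_moves", "payload": {"deltas": [[-0.002,0,0,0,1],[-0.003,0,0,0,1],[-0.004,0,0,0,1],[-0.004,0,0,0,1]]}}

```text
time_s: 4.55
ee_pos: [629.6, 105.6, 58.8]
ee_rot: [-180.0, -0.6, -179.8]
force: [-12.0, -0.4, 7.9]
gripper_width: 91.3
gripper_force: 5.9
```

{"api": "apply_moves", "payload": {"deltas": [[-0.001,0,-0.003,0,1],[-0.002,0,-0.006,0,1],[-0.003,0,-0.009,0,1],[-0.0045,0,-0.012,0,1],[-0.0055,0,-0.015,0,1]]}}

```text
time_s: 5.05
ee_pos: [634.1, 105.6, 71.7]
ee_rot: [-180.0, -0.8, -179.8]
force: [-10.4, 0.4, -0.4]
gripper_width: 91.4
gripper_force: 5.0
```

```bash
python3 - <<'E'
from h import *
import cv2
s=env.state();print(s["ee_pos"],s["force"],s["torque"])
f=cams.grab_frame("scene");cv2.imwrite("pics/s1.png",f)
cv2.imwrite("pics/s1c.png",cv2.resize(f[140:260,140:300],None,fx=5,fy=5,interpolation=cv2.INTER_CUBIC))
E
```

```text
[634.06197333 105.62372384  71.70401544] [-10.44944579   0.36143175  -0.44262813] [ 0.23189481  1.61754193 -0.33416654]
```

View pics/s1c.png

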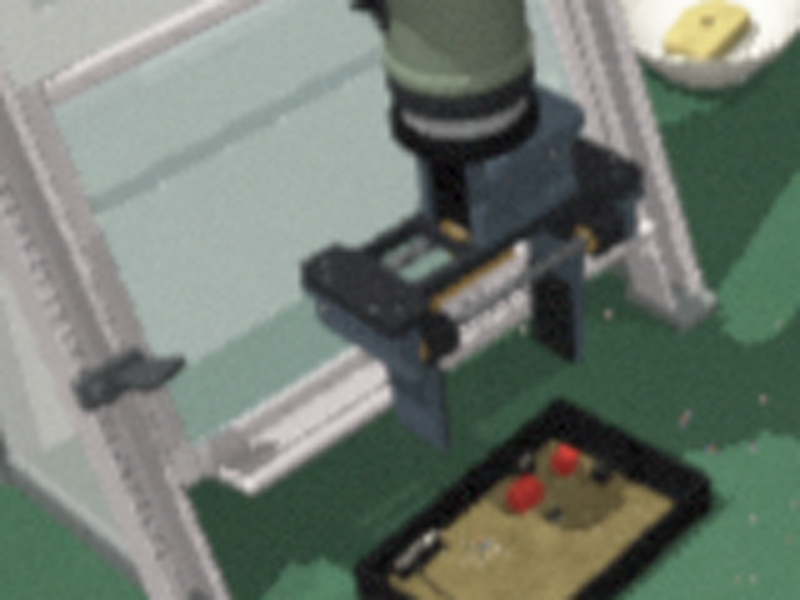

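The scene crop shows the bead's left end now at about (191,238), up about 13 mm, with the finger sides on the bead only. The lift works without slip.

{"api": "apply_moves", "payload": {"deltas": [[-0.0015,0,-0.004,0,1],[-0.003,0,-0.008,0,1],[-0.0044,0,-0.012,0,1],[-0.0058,0,-0.016,0,1],[-0.0073,0,-0.02,0,1]]}}

```text
time_s: 5.6
ee_pos: [641.3, 105.6, 91.7]
ee_rot: [-180.0, -0.8, -179.8]
force: [-10.4, 0.1, -0.6]
gripper_width: 91.1
gripper_force: 5.3
```

{"api": "apply_moves", "payload": {"deltas": [[-0.0015,0,-0.004,0,1],[-0.003,0,-0.008,0,1],[-0.0044,0,-0.012,0,1],[-0.0058,0,-0.016,0,1],[-0.0073,0,-0.02,0,1]]}}

```text
time_s: 6.1
ee_pos: [648.6, 105.6, 111.8]
ee_rot: [-180.0, -0.8, -179.8]
force: [-11.2, 0.8, 0.1]
gripper_width: 91.5
gripper_force: 5.5
```

```bash
cat > sc.py <<'E'
import sys,cv2
from h import *
n=sys.argv[1]; s=env.state();print(s["time_s"],s["ee_pos"].round(1),s["ee_rot"].round(2),s["force"].round(1))
f=cams.grab_frame("scene");cv2.imwrite(f"pics/{n}.png",f)
cv2.imwrite(f"pics/{n}c.png",cv2.resize(f[180:260,150:220],None,fx=7,fy=7,interpolation=cv2.INTER_CUBIC))
# bead's left end against the start picture: shift of the patch around it
a=cv2.imread("pics/scene0.png")[236:247,184:197]
best=cv2.matchTemplate(f[150:250,150:200],a,cv2.TM_CCOEFF_NORMED)
_,v,_,p=cv2.minMaxLoc(best); print("shift px",p[0]+150-184,p[1]+150-236,"score",round(v,2))
E
python3 sc.py s2
```

```text
6.1 [648.6 105.6 111.8] [-179.97   -0.81 -179.83] [-11.2   0.8   0.1]
shift px -7 -19 score 0.93
```

{"api": "apply_moves", "payload": {"deltas": [[0.01,0,0,0,1],[0.03,0,0,0,1],[0.05,0,0,0.1,1],[0.075,0.02,-0.01,0.25,1],[0.075,0.04,-0.02,0.4,1]]}}

```text
time_s: 6.65
ee_pos: [576.5, 145.2, 134.0]
ee_rot: [-179.9, -0.1, 156.9]
force: [1.1, 0.4, 0.3]
gripper_width: 91.4
gripper_force: 0.0
```

{"api": "apply_moves", "payload": {"deltas": [[0,0,0,0.15,1],[0,0,0,0.3,1],[0,0,0,0.45,1],[0,0,0,0.6,1],[0,0,0,0.74,1]]}}

```text
time_s: 7.15
ee_pos: [579.8, 145.5, 134.1]
ee_rot: [179.9, 0.0, 114.6]
force: [0.2, -0.0, 0.2]
gripper_width: 91.3
gripper_force: 0.0
```

{"api": "apply_moves", "payload": {"deltas": [[0,0,0,0.15,1],[0,0,0,0.3,1],[0,0,0,0.43,1],[0,0,0,0.43,1],[0,0,0,0.43,1]]}}

```text
time_s: 7.65
ee_pos: [579.5, 145.5, 134.0]
ee_rot: [179.9, 0.0, 90.5]
force: [0.4, 0.2, -0.0]
gripper_width: 91.3
gripper_force: 0.0
```

```bash
python3 go.py 575 165 135 90.3
```

```text
t 7.65 [579.5 145.5 134. ] [179.93   0.    90.46] F [ 0.4  0.2 -0. ]
d [ 0.0196 -0.0043 -0.001 ] roll 0.003
```

{"api": "apply_moves", "payload": {"deltas": [[0.01,-0.002,0,0,1],[0.02,-0.004,0,0,1],[0.02,-0.004,0,0,1],[0.02,-0.004,0,0,1]]}}

```text
time_s: 8.05
ee_pos: [575.0, 166.0, 133.9]
ee_rot: [180.0, 0.0, 90.4]
force: [0.5, 0.5, 0.0]
gripper_width: 91.4
gripper_force: 0.0
```

```bash
python3 - <<'E'
from h import *
import cv2
f,C=None,cam("wrist")
f=cams.grab_frame("wrist");cv2.imwrite("pics/w2.png",f)
P=np.array([668.5,257,127]); print(C[2],proj(C,P))
cv2.imwrite("pics/w2c.png",cv2.resize(f,(800,600),interpolation=cv2.INTER_CUBIC))
np.savez("C2.npz",*C)
E
```

```text
[575.40084365 250.19577653 304.97120362] [471.59662302  87.59609331]
```

View pics/w2c.png

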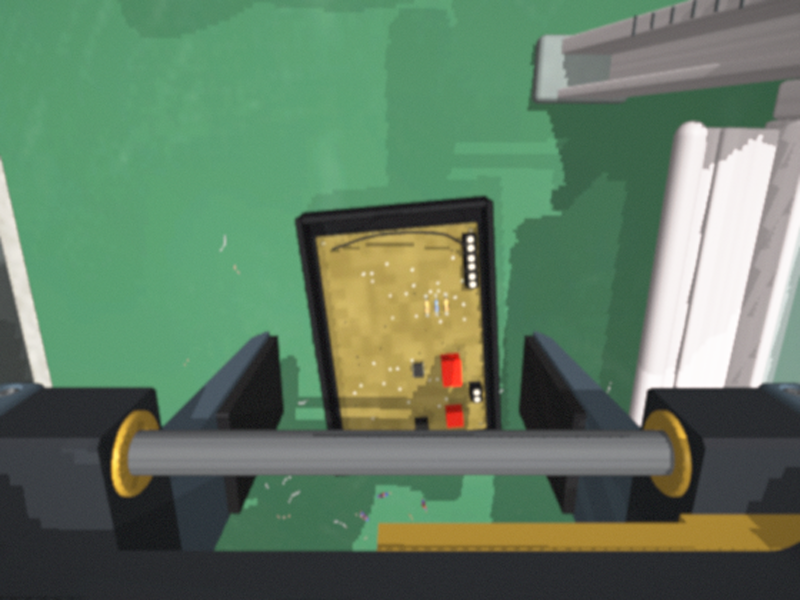

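The bead's left end shows at about (483,90) and the pointer is just out of frame on the right. Raising the camera 30 mm should bring it in.

{"api": "apply_moves", "payload": {"deltas": [[0.0,0.004,-0.015,0,1],[0.0,0.006,-0.03,0,1],[0.0,0.006,-0.035,0,1],[0.0,0.006,-0.035,0,1]]}}

```text
time_s: 8.5
ee_pos: [581.5, 165.4, 169.6]
ee_rot: [179.9, -0.0, 90.3]
force: [0.1, -1.2, 0.6]
gripper_width: 91.0
gripper_force: 0.0
```

```bash
python3 - <<'E'
from h import *
import cv2
C=cam("wrist")
f=cams.grab_frame("wrist");cv2.imwrite("pics/w3.png",f)
print(env.state()["ee_pos"])
cv2.imwrite("pics/w3c.png",cv2.resize(f[0:140,400:560],None,fx=4,fy=4,interpolation=cv2.INTER_CUBIC))
np.savez("C3.npz",*C)
E
```

```text
[580.93042319 165.25795252 168.80300033]
```

View pics/w3c.png

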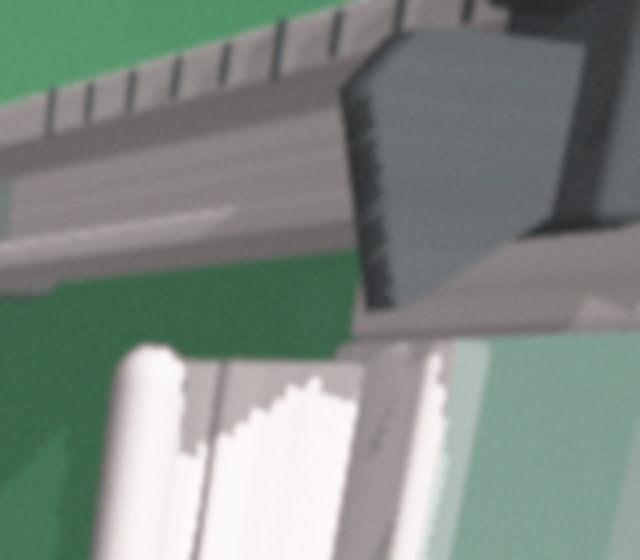

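The wrist crop shows the bead's end centre at about (437.8,88.7). The pointer tongue's tip is at (493–500,77), with mid-thickness at about (496.5,77).

```bash
cat > ds.py <<'E'
from h import *
def solve(Cf,bead,tip):
    C=tuple(np.load(Cf).values()); th=np.radians(20)
    u=np.array([np.sin(th),0,np.cos(th)]); n=np.array([np.cos(th),0,-np.sin(th)])
    for x0 in (648.,651.5,655.):
        P=[]
        for p in (bead,tip):
            o,d=ray(C,p); P.append(o+d*(n@(np.array([x0,104,76])-o))/(n@d))
        print(x0,P[0].round(1),P[1].round(1),"ds",round((P[1]-P[0])@u,1),"dy",round(P[1][1]-P[0][1],1))
if __name__=="__main__":
    solve("C3.npz",(437.8,88.7),(496.5,77)); solve("C3.npz",(438.5,87.5),(496.5,77))
E
python3 ds.py; python3 go.py 600 105 100 180.2
```

```text
648.0 [670.1 256.6 136.7] [682.2 260.7 170. ] ds 35.4 dy 4.1
651.5 [672.  256.7 132.3] [684.4 260.9 166.3] ds 36.2 dy 4.2
655.0 [673.9 256.9 127.9] [686.5 261.2 162.7] ds 37.0 dy 4.3
648.0 [670.2 257.2 137.1] [682.2 260.7 170. ] ds 35.0 dy 3.5
651.5 [672.1 257.3 132.7] [684.4 260.9 166.3] ds 35.8 dy 3.6
655.0 [674.  257.5 128.3] [686.5 261.2 162.7] ds 36.6 dy 3.7
t 8.55 [580.9 165.3 168.8] [-1.800e+02  1.000e-02  9.028e+01] F [-0.8 -0.2 -0.8]
d [-0.0603  0.0188  0.0688] roll -1.569
```

{"api": "apply_moves", "payload": {"deltas": [[-0.015,0,0.01,-0.15,1],[-0.03,0,0.02,-0.3,1],[-0.045,0,0.035,-0.45,1],[-0.06,0.005,0.05,-0.6,1],[-0.06,0.01,0.057,-0.74,1]]}}

```text
time_s: 9.05
ee_pos: [589.7, 103.5, 109.5]
ee_rot: [-179.8, -0.1, 132.9]
force: [-0.7, -0.3, 0.4]
gripper_width: 90.9
gripper_force: 0.0
```

{"api": "apply_moves", "payload": {"deltas": [[0,0,0,-0.15,1],[0,0,0,-0.3,1],[0,0,0,-0.45,1],[0,0,0,-0.6,1],[0,0,0,-0.74,1]]}}

```text
time_s: 9.55
ee_pos: [590.6, 105.3, 110.8]
ee_rot: [-180.0, -0.1, 175.4]
force: [0.8, -0.9, -0.0]
gripper_width: 91.6
gripper_force: 0.0
```

{"api": "apply_moves", "payload": {"deltas": [[0,0,0,-0.09,1],[0,0,0,-0.09,1],[0,0,0,-0.09,1]]}}

```text
time_s: 9.85
ee_pos: [590.9, 105.4, 111.3]
ee_rot: [-180.0, -0.1, -179.9]
force: [0.8, 0.9, 0.3]
gripper_width: 91.4
gripper_force: 0.0
```

```bash
python3 go.py 645 105.6 111 180.2
```

```text
t 9.85 [590.9 105.4 111.3] [-1.7998e+02 -7.0000e-02 -1.7987e+02] F [0.8 0.9 0.3]
d [-0.0541  0.0001  0.0002] roll -0.001
```

{"api": "apply_moves", "payload": {"deltas": [[-0.02,0,0,0,1],[-0.04,0,0,0,1],[-0.048,0,0,0,1],[-0.053,0,0,0,1],[-0.053,0,0,0,1]]}}

```text
time_s: 10.35
ee_pos: [644.2, 105.7, 111.5]
ee_rot: [-180.0, -0.0, -179.8]
force: [-0.8, 0.4, -1.8]
gripper_width: 91.0
gripper_force: 0.0
```

{"api": "apply_moves", "payload": {"deltas": [[-0.002,0,-0.001,0,1],[-0.004,0,-0.002,0,1],[-0.006,0,-0.003,0,1],[-0.008,0,-0.004,0,1],[-0.009,0,-0.005,0,1]]}}

```text
time_s: 10.85
ee_pos: [649.3, 105.8, 115.5]
ee_rot: [-180.0, -0.6, -179.8]
force: [-8.6, 0.5, -0.8]
gripper_width: 90.9
gripper_force: 4.4
```

```bash
python3 sc.py s3
```

```text
10.85 [649.3 105.8 115.5] [-179.99   -0.59 -179.83] [-8.6  0.5 -0.8]
shift px -8 -19 score 0.94
```

{"api": "apply_moves", "payload": {"deltas": [[-0.0015,0,-0.004,0,1],[-0.003,0,-0.008,0,1],[-0.0045,0,-0.012,0,1],[-0.006,0,-0.016,0,1],[-0.0073,0,-0.02,0,1]]}}

```text
time_s: 11.4
ee_pos: [656.5, 105.8, 135.5]
ee_rot: [-180.0, -0.6, -179.8]
force: [-8.2, -0.1, -1.5]
gripper_width: 91.4
gripper_force: 3.9
```

{"api": "apply_moves", "payload": {"deltas": [[-0.001,0,-0.003,0,1],[-0.0022,0,-0.006,0,1],[-0.0033,0,-0.009,0,1],[-0.0033,0,-0.009,0,1]]}}

```text
time_s: 11.8
ee_pos: [660.1, 105.8, 145.2]
ee_rot: [-180.0, -0.5, -179.8]
force: [-8.6, 0.8, 0.9]
gripper_width: 91.4
gripper_force: 4.3
```

{"api": "apply_moves", "payload": {"deltas": [[0.01,0,0,0,1],[0.03,0,0,0,1],[0.05,0,0,0.1,1],[0.08,0.02,-0.01,0.25,1],[0.08,0.04,-0.02,0.4,1]]}}

```text
time_s: 12.3
ee_pos: [580.4, 145.2, 166.4]
ee_rot: [-179.9, -0.1, 156.9]
force: [1.5, 0.8, -0.1]
gripper_width: 91.3
gripper_force: 0.0
```

{"api": "apply_moves", "payload": {"deltas": [[0,0,0,0.15,1],[0,0,0,0.3,1],[0,0,0,0.45,1],[0,0,0,0.6,1],[0,0,0,0.74,1]]}}

```text
time_s: 12.8
ee_pos: [584.2, 145.6, 166.5]
ee_rot: [179.9, 0.1, 114.6]
force: [0.2, -0.3, -0.3]
gripper_width: 91.3
gripper_force: 0.0
```

{"api": "apply_moves", "payload": {"deltas": [[0,0,0,0.15,1],[0,0,0,0.3,1],[0,0,0,0.43,1],[0,0,0,0.43,1],[0,0,0,0.43,1]]}}

```text
time_s: 13.3
ee_pos: [584.0, 145.5, 166.3]
ee_rot: [179.9, -0.0, 90.5]
force: [-0.4, 0.6, -0.1]
gripper_width: 91.1
gripper_force: 0.0
```

```bash
python3 go.py 581 165 168.8 90.3
```

```text
t 13.3 [584.  145.5 166.3] [179.92  -0.    90.45] F [-0.4  0.6 -0.1]
d [ 0.0196 -0.0029 -0.0025] roll 0.003
```

{"api": "apply_moves", "payload": {"deltas": [[0.01,-0.002,-0.002,0,1],[0.02,-0.003,-0.002,0,1],[0.02,-0.003,-0.002,0,1],[0.02,-0.003,-0.002,0,1]]}}

```text
time_s: 13.7
ee_pos: [580.6, 166.0, 167.9]
ee_rot: [180.0, 0.0, 90.4]
force: [-0.3, -0.2, 0.0]
gripper_width: 91.4
gripper_force: 0.0
```

```bash
python3 - <<'E'
from h import *
import cv2
C=cam("wrist")
f=cams.grab_frame("wrist");cv2.imwrite("pics/w4.png",f)
print(env.state()["ee_pos"])
cv2.imwrite("pics/w4c.png",cv2.resize(f[0:120,440:560],None,fx=5,fy=5,interpolation=cv2.INTER_CUBIC))
np.savez("C4.npz",*C)
E
```

```text
[580.63599356 165.69506227 167.86381039]
```

View pics/w4c.png

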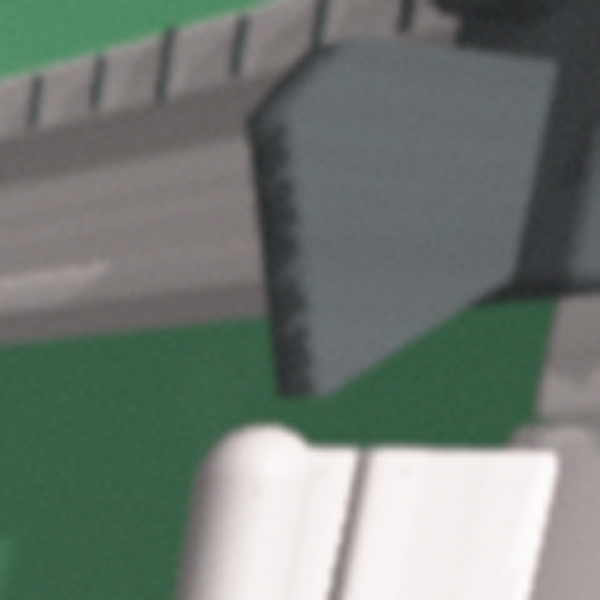

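The wrist crop shows the tip's mid-thickness at about (499.8,79). The bead's end is at about (492,85), a few mm lower.

```bash
python3 - <<'E'
from ds import solve
solve("C4.npz",(491.8,86),(499.9,79)); solve("C4.npz",(492.6,85),(499.9,79)) 
E
python3 go.py 600 105.6 143 180.2
```

```text
648.0 [680.8 257.6 166.2] [682.1 260.5 169.6] ds 3.6 dy 2.9
651.5 [683.  257.7 162.5] [684.2 260.7 165.9] ds 3.6 dy 3.0
655.0 [685.1 257.9 158.8] [686.4 260.9 162.3] ds 3.7 dy 3.1
648.0 [681.  258.  166.5] [682.1 260.5 169.6] ds 3.2 dy 2.5
651.5 [683.1 258.2 162.8] [684.2 260.7 165.9] ds 3.3 dy 2.5
655.0 [685.3 258.3 159.1] [686.4 260.9 162.3] ds 3.4 dy 2.6
t 13.75 [580.6 165.7 167.9] [-1.800e+02  2.000e-02  9.034e+01] F [-0.8 -1.   0.3]
d [-0.0602  0.019   0.0249] roll -1.568
```

{"api": "apply_moves", "payload": {"deltas": [[-0.015,0,0.005,-0.15,1],[-0.03,0,0.01,-0.3,1],[-0.045,0,0.015,-0.45,1],[-0.06,0.005,0.02,-0.6,1],[-0.06,0.015,0.026,-0.74,1]]}}

```text
time_s: 14.25
ee_pos: [595.8, 103.6, 142.0]
ee_rot: [-179.9, 0.0, 132.9]
force: [1.0, -0.6, 0.7]
gripper_width: 91.5
gripper_force: 0.0
```

{"api": "apply_moves", "payload": {"deltas": [[0,0,0,-0.15,1],[0,0,0,-0.3,1],[0,0,0,-0.45,1],[0,0,0,-0.6,1],[0,0,0,-0.74,1]]}}

```text
time_s: 14.75
ee_pos: [596.0, 105.2, 141.8]
ee_rot: [-180.0, -0.0, 175.4]
force: [0.3, -1.0, -0.2]
gripper_width: 91.4
gripper_force: 0.0
```

{"api": "apply_moves", "payload": {"deltas": [[0,0,0,-0.09,1],[0,0,0,-0.09,1],[0,0,0,-0.09,1]]}}

```text
time_s: 15.05
ee_pos: [596.0, 105.3, 141.9]
ee_rot: [-180.0, -0.0, -179.9]
force: [0.4, 0.4, -0.4]
gripper_width: 91.1
gripper_force: 0.0
```

```bash
python3 go.py 655.4 105.8 142 180.2
```

```text
t 15.05 [596.  105.3 141.9] [-179.99   -0.   -179.88] F [ 0.4  0.4 -0.4]
d [-0.0594  0.0003 -0.0001] roll -0.001
```

{"api": "apply_moves", "payload": {"deltas": [[-0.02,0,0,0,1],[-0.04,0,0,0,1],[-0.054,0,0,0,1],[-0.0594,0,0,0,1],[-0.0594,0,0,0,1]]}}

```text
time_s: 15.55
ee_pos: [655.6, 105.7, 141.5]
ee_rot: [-180.0, -0.0, -179.8]
force: [-0.8, 0.2, -0.5]
gripper_width: 90.9
gripper_force: 0.0
```

{"api": "apply_moves", "payload": {"deltas": [[-0.002,0,-0.001,0,1],[-0.004,0,-0.002,0,1],[-0.006,0,-0.003,0,1],[-0.008,0,-0.004,0,1],[-0.009,0,-0.005,0,1]]}}

```text
time_s: 16.05
ee_pos: [660.4, 105.8, 145.6]
ee_rot: [-180.0, -0.6, -179.8]
force: [-8.5, 0.8, -1.7]
gripper_width: 91.2
gripper_force: 4.5
```

{"api": "apply_moves", "payload": {"deltas": [[-0.0004,0,-0.001,0,1],[-0.0008,0,-0.0022,0,1],[-0.0008,0,-0.0022,0,1]]}}

```text
time_s: 16.35
ee_pos: [661.2, 105.8, 148.0]
ee_rot: [-180.0, -0.6, -179.8]
force: [-7.7, -0.3, -0.6]
gripper_width: 91.1
gripper_force: 4.1
```

{"api": "apply_moves", "payload": {"deltas": [[0.01,0,0,0,1],[0.03,0,0,0,1],[0.05,0,0,0.1,1],[0.08,0.02,-0.01,0.25,1],[0.08,0.04,-0.02,0.4,1]]}}

```text
time_s: 16.85
ee_pos: [581.6, 145.2, 169.7]
ee_rot: [-179.9, -0.1, 156.9]
force: [0.2, -0.2, 0.6]
gripper_width: 91.7
gripper_force: 0.0
```

{"api": "apply_moves", "payload": {"deltas": [[0,0,0,0.15,1],[0,0,0,0.3,1],[0,0,0,0.45,1],[0,0,0,0.6,1],[0,0,0,0.74,1]]}}

```text
time_s: 17.35
ee_pos: [585.5, 145.6, 169.8]
ee_rot: [179.9, 0.1, 114.6]
force: [0.5, -0.1, 0.5]
gripper_width: 90.8
gripper_force: 0.0
```

{"api": "apply_moves", "payload": {"deltas": [[0.0067,0,0,0.15,1],[0.0134,0,0,0.3,1],[0.02,0,0,0.43,1],[0.02,0,0,0.43,1],[0.02,0,0,0.43,1]]}}

```text
time_s: 17.85
ee_pos: [576.9, 163.6, 169.6]
ee_rot: [179.9, 0.0, 90.5]
force: [-0.7, -0.1, 0.3]
gripper_width: 91.1
gripper_force: 0.0
```

```bash
python3 - <<'E'
from h import *
import cv2
C=cam("wrist")
f=cams.grab_frame("wrist");cv2.imwrite("pics/w5.png",f)
print(env.state()["ee_pos"])
cv2.imwrite("pics/w5c.png",cv2.resize(f[0:120,440:560],None,fx=5,fy=5,interpolation=cv2.INTER_CUBIC))
np.savez("C5.npz",*C)
E
```

```text
[576.89262148 163.46191423 169.47852702]
```

View pics/w5c.png

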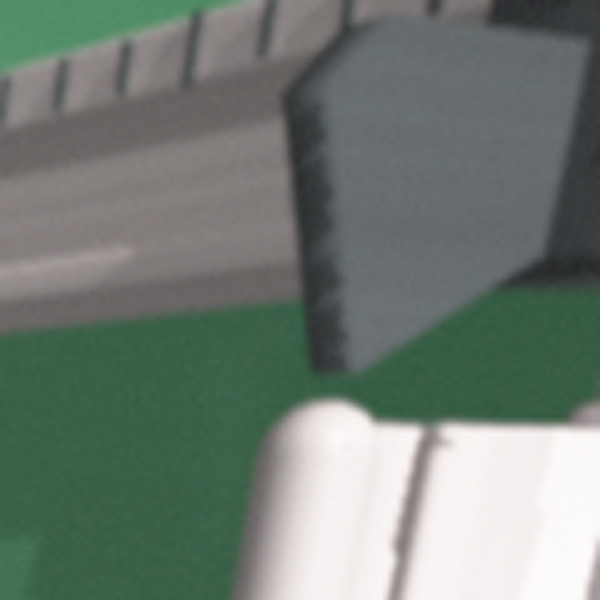

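The crop shows the tip's mid-thickness at about (506.4,74.6). The bead's end centre is at about (504,80), nearly level. That was the last allowed view, so the rest is numeric.

```bash
python3 - <<'E'
from ds import solve
import cv2,numpy as np
for u in (503.2,504,505): solve("C5.npz",(u,80.3),(506.4,74.6)); print()
# objective edges: bead and tongue runs along rows
for n,r0 in(("w4",84),("w5",79)):
    g=cv2.cvtColor(cv2.imread(f"pics/{n}.png"),cv2.COLOR_BGR2GRAY)
    for dr in (2,6,10): print(n,"bead row",r0+dr,g[r0+dr,478:520])
    for dr in (-9,-7): print(n,"tip row",r0+dr,g[r0+dr,490:520])
E
```

```text
648.0 [681.6 257.9 168.4] [682.  260.3 169.4] ds 1.1 dy 2.4
651.5 [683.8 258.1 164.8] [684.2 260.6 165.9] ds 1.1 dy 2.5
655.0 [686.  258.3 161.2] [686.4 260.9 162.3] ds 1.1 dy 2.5

648.0 [681.8 257.9 168.8] [682.  260.3 169.4] ds 0.7 dy 2.5
651.5 [684.  258.1 165.2] [684.2 260.6 165.9] ds 0.7 dy 2.5
655.0 [686.2 258.3 161.6] [686.4 260.9 162.3] ds 0.7 dy 2.6

648.0 [682.  257.9 169.3] [682.  260.3 169.4] ds 0.2 dy 2.5
651.5 [684.1 258.1 165.7] [684.2 260.6 165.9] ds 0.2 dy 2.5
655.0 [686.3 258.3 162.1] [686.4 260.9 162.3] ds 0.2 dy 2.6

w4 bead row 86 [ 84  82  82  82  83  86  90 102 124 138 157 178 193 202 211 218 219 216
 206 182 156 127  97  82  78  81  79  79  80  78  78  81  79  79  78  77
  81  78  78  80  77  78]
w4 bead row 90 [ 80  84  84  94 115 136 158 176 193 202 217 225 231 236 239 242 244 245
 245 245 245 244 241 233 228 222 218 217 218 221 220 218 204 169 141 147
 172 197 211 219 222 221]
w4 bead row 94 [ 86  94 104 116 135 151 168 182 194 205 216 224 230 236 241 244 247 247
 246 244 243 243 241 238 237 236 235 239 242 244 244 239 209 155 152 183
 219 235 240 243 244 2
[... 412 characters left out ...]
21 219 207 186 157 128 100
  84  80  78  78  78  77]
w5 bead row 85 [ 83  82  81  83  82  83  83  86  84  85  85  82  84  83  83  89 102 118
 142 159 179 194 207 218 225 231 236 240 243 245 246 245 246 246 245 241
 228 218 215 215 214 208]
w5 bead row 89 [ 84  85  83  83  85  84  83  85  85  83  84  82  84  88  97 107 120 139
 154 168 185 194 208 218 224 229 236 240 244 247 245 240 242 244 243 242
 240 239 241 242 242 243]
w5 tip row 70 [ 81  83  82  82  82  84  83  83  82  81  76  67  54  50  54  60  67  72
  83  95 106 110 111 112 110 107 103  99  92  87]
w5 tip row 72 [ 83  83  82  83  80  81  83  82  81  83  79  71  60  52  55  58  60  64
  71  90 102 108 106 105  97  93  85  82  80  78]
```

The sash is within about 1 mm of the pointer. Now the tray: go behind it, low, with the tool square to the hood.

{"api": "apply_moves", "payload": {"deltas": [[-0.01,-0.02,0,-0.15,1],[-0.02,-0.04,0,-0.3,1],[-0.03,-0.07,0,-0.45,1],[-0.04,-0.09,0,-0.6,1],[-0.04,-0.11,0,-0.74,1]]}}

```text
time_s: 18.4
ee_pos: [466.0, 121.8, 169.3]
ee_rot: [180.0, 0.1, 133.1]
force: [-0.1, 0.2, 0.3]
gripper_width: 91.2
gripper_force: 0.0
```

{"api": "apply_moves", "payload": {"deltas": [[0,0,0,-0.15,1],[0,0,0,-0.3,1],[0,0,0,-0.45,1],[0,0,0,-0.6,1],[0,0,0,-0.74,1]]}}

```text
time_s: 18.9
ee_pos: [467.1, 122.7, 169.4]
ee_rot: [-180.0, 0.1, 175.5]
force: [-0.8, -0.2, -0.1]
gripper_width: 91.3
gripper_force: 0.0
```

{"api": "apply_moves", "payload": {"deltas": [[0,0,0.03,-0.09,1],[0,0,0.06,-0.09,1],[0,0,0.09,-0.09,1],[0,0,0.1,-0.09,1],[0,0,0.1,-0.09,1]]}}

```text
time_s: 19.4
ee_pos: [466.2, 122.7, 68.2]
ee_rot: [-180.0, -0.1, -179.7]
force: [0.9, 0.3, -0.1]
gripper_width: 91.3
gripper_force: 0.0
```

```bash
python3 go.py 475 123 10 180.3; python3 - <<'E'
from h import *
import cv2
cv2.imwrite("pics/t2.png",cams.grab_frame("top"));cv2.imwrite("pics/s2b.png",cams.grab_frame("scene"));cv2.imwrite("pics/w6.png",cams.grab_frame("wrist"))
f=cv2.imread("pics/s2b.png"); a=cv2.imread("pics/scene0.png")[236:247,184:197]
m=cv2.matchTemplate(f[150:250,150:200],a,cv2.TM_CCOEFF_NORMED);print(cv2.minMaxLoc(m)[1:4:2])
# pointer moved?
d=cv2.absdiff(cv2.imread("pics/scene0.png")[205:225,155:175],f[205:225,155:175]);print("pointer diff",d.mean())
# tray dark mask in wrist image
C=cam("wrist");g=cv2.imread("pics/w6.png").max(axis=2)
n,l,st,_=cv2.connectedComponentsWithStats((g<50).astype(np.uint8))
for i in np.argsort(-st[1:,4])[:4]+1:
    c=cv2.findContours((l==i).astype(np.uint8),0,2)[0][0]; print(st[i],cv2.boxPoints(cv2.minAreaRect(c)).round(1).tolist())
E
```

```text
t 19.4 [466.2 122.7  68.2] [-1.7996e+02 -1.4000e-01 -1.7972e+02] F [ 0.9  0.3 -0.1]
d [-0.0089  0.0003  0.0582] roll -0.0
(0.9366315603256226, (21, 55))
pointer diff 18.6375
[    0   272   560   148 26146] [[-0.0, 272.0], [559.0, 272.0], [559.0, 419.0], [0.0, 419.0]]
[ 152  236  258   65 5844] [[152.0, 236.0], [409.0, 236.0], [409.0, 300.0], [152.0, 300.0]]
[ 438  272  122   93 4150] [[436.79998779296875, 273.20001220703125], [558.7999877929688, 271.6000061035156], [560.0, 362.79998779296875], [438.0, 364.5]]
[377 333  27  32 739] [[377.0, 333.0], [403.0, 333.0], [403.0, 364.0], [377.0, 364.0]]
```

{"api": "apply_moves", "payload": {"deltas": [[0,0,0.02,0,1],[0,0,0.04,0,1],[0,0,0.055,0,1],[0,0,0.058,0,1],[0,0,0.058,0,1]]}}

```text
time_s: 20.05
ee_pos: [467.6, 123.2, 11.9]
ee_rot: [180.0, 0.1, -179.8]
force: [0.3, 0.3, 0.4]
gripper_width: 91.3
gripper_force: 0.0
```

{"api": "apply_moves", "payload": {"deltas": [[-0.006,0,0,0,1],[-0.012,0,0,0,1],[-0.018,0,0,0,1],[-0.024,0,0,0,1],[-0.03,0,0,0,1]]}}

```text
time_s: 20.55
ee_pos: [497.6, 123.2, 11.3]
ee_rot: [-180.0, 0.0, -179.8]
force: [0.1, -0.6, -0.3]
gripper_width: 91.5
gripper_force: 0.0
```

{"api": "apply_moves", "payload": {"deltas": [[-0.006,0,0,0,1],[-0.012,0,0,0,1],[-0.018,0,0,0,1],[-0.024,0,0,0,1],[-0.03,0,0,0,1]]}}

```text
time_s: 21.05
ee_pos: [526.9, 123.1, 10.9]
ee_rot: [-180.0, -0.1, -179.8]
force: [-3.0, 0.8, -0.7]
gripper_width: 91.3
gripper_force: 1.2
```

{"api": "apply_moves", "payload": {"deltas": [[-0.006,0,0,0,1],[-0.012,0,0,0,1],[-0.018,0,0,0,1],[-0.024,0,0,0,1],[-0.03,0,0,0,1]]}}

```text
time_s: 21.55
ee_pos: [557.3, 123.4, 11.0]
ee_rot: [-180.0, -0.0, -179.8]
force: [-1.9, -1.3, -1.5]
gripper_width: 90.8
gripper_force: 0.8
```

{"api": "apply_moves", "payload": {"deltas": [[-0.006,0,0,0,1],[-0.012,0,0,0,1],[-0.018,0,0,0,1],[-0.024,0,0,0,1],[-0.03,0,0,0,1]]}}

```text
time_s: 22.05
ee_pos: [587.3, 123.5, 11.1]
ee_rot: [-180.0, -0.0, -179.8]
force: [-1.9, 0.3, -0.6]
gripper_width: 91.0
gripper_force: 0.8
```

{"api": "apply_moves", "payload": {"deltas": [[-0.006,0,0,0,1],[-0.012,0,0,0,1],[-0.018,0,0,0,1],[-0.024,0,0,0,1],[-0.03,0,0,0,1]]}}

```text
time_s: 22.55
ee_pos: [617.3, 123.7, 11.1]
ee_rot: [-180.0, -0.0, -179.8]
force: [-1.7, 0.2, -1.0]
gripper_width: 91.3
gripper_force: 0.8
```

{"api": "apply_moves", "payload": {"deltas": [[-0.003,0,0,0,1],[-0.006,0,0,0,1],[-0.009,0,0,0,1],[-0.012,0,0,0,1],[-0.012,0,0,0,1]]}}

```text
time_s: 23.05
ee_pos: [629.7, 123.8, 11.2]
ee_rot: [180.0, 0.1, -179.8]
force: [-0.8, -0.9, -0.4]
gripper_width: 91.1
gripper_force: 0.3
```

```bash
cat > tray.py <<'E'
from h import *
import cv2,sys
n=sys.argv[1]
f=cams.grab_frame("scene");cv2.imwrite(f"pics/{n}.png",f);t=cams.grab_frame("top");cv2.imwrite(f"pics/{n}t.png",t)
a=cv2.imread("pics/scene0.png")[236:247,184:197]
m=cv2.matchTemplate(f[150:250,150:200],a,cv2.TM_CCOEFF_NORMED);_,v,_,p=cv2.minMaxLoc(m);print("bead",p[0]-34,p[1]-86,round(v,2))
s=env.state();print(s["time_s"],s["ee_pos"].round(1),s["force"].round(1),s["torque"].round(2))
E
python3 tray.py q1
```

```text
bead -13 -31 0.93
23.15 [629.7 123.8  11.3] [ 0.1 -0.2 -0.8] [ 0.07 -0.11 -0.04]
```

{"api": "apply_moves", "payload": {"deltas": [[-0.001,0,0,0,1],[-0.002,0,0,0,1],[-0.003,0,0,0,1],[-0.004,0,0,0,1],[-0.005,0,0,0,1]]}}

```text
time_s: 23.65
ee_pos: [632.8, 123.7, 11.4]
ee_rot: [-180.0, -0.1, -179.8]
force: [-5.1, -0.6, 4.4]
gripper_width: 91.2
gripper_force: 2.6
```

{"api": "apply_moves", "payload": {"deltas": [[-0.001,0,0,0,1],[-0.0015,0,0,0,1],[-0.002,0,0,0,1]]}}

```text
time_s: 23.95
ee_pos: [635.0, 123.7, 11.3]
ee_rot: [-180.0, -0.1, -179.8]
force: [-6.2, 0.1, 4.4]
gripper_width: 91.4
gripper_force: 2.6
```

{"api": "apply_moves", "payload": {"deltas": [[-0.001,0,0,0,1],[-0.0015,0,0,0,1],[-0.002,0,0,0,1]]}}

```text
time_s: 24.25
ee_pos: [637.2, 123.8, 11.3]
ee_rot: [-180.0, -0.1, -179.8]
force: [-5.3, 0.0, 4.9]
gripper_width: 91.4
gripper_force: 2.7
```

```bash
python3 tray.py q2
```

```text
bead -13 -31 0.93
24.35 [637.3 123.7  11.3] [-5.2  0.7  5.3] [ 0.14  0.67 -0.04]
```

{"api": "apply_moves", "payload": {"deltas": [[-0.0007,0,0,0,1],[-0.0014,0,0,0,1],[-0.002,0,0,0,1]]}}

```text
time_s: 24.65
ee_pos: [639.6, 123.8, 11.2]
ee_rot: [-180.0, -0.0, -179.8]
force: [-5.5, -0.0, 4.6]
gripper_width: 91.4
gripper_force: 2.6
```

{"api": "apply_moves", "payload": {"deltas": [[-0.0007,0,0,0,1],[-0.0014,0,0,0,1],[-0.002,0,0,0,1]]}}

```text
time_s: 24.95
ee_pos: [641.6, 123.8, 11.2]
ee_rot: [-180.0, -0.0, -179.8]
force: [-6.2, -0.2, 4.7]
gripper_width: 91.3
gripper_force: 2.6
```

```bash
python3 tray.py q3
```

```text
bead -13 -31 0.93
25.05 [641.8 123.8  11.2] [-4.6 -0.1  4.1] [0.08 0.68 0.01]
```

{"api": "apply_moves", "payload": {"deltas": [[-0.0007,0,0,0,1],[-0.0014,0,0,0,1],[-0.002,0,0,0,1]]}}

```text
time_s: 25.35
ee_pos: [643.9, 123.8, 11.1]
ee_rot: [-180.0, -0.0, -179.8]
force: [-4.7, 0.4, 3.6]
gripper_width: 90.7
gripper_force: 2.5
```

{"api": "apply_moves", "payload": {"deltas": [[0.002,0,0,0,1],[0.01,0,0,0,1],[0.03,0,0,0,1],[0.06,0,0,0,1],[0.1,0,0,0,1]]}}

```text
time_s: 25.85
ee_pos: [544.9, 123.5, 11.1]
ee_rot: [180.0, 0.2, -179.8]
force: [0.2, 1.0, 0.9]
gripper_width: 91.2
gripper_force: 0.0
```

{"api": "apply_moves", "payload": {"deltas": [[0.04,0,-0.02,0,1],[0.08,0,-0.06,0,1],[0.12,0,-0.1,0,1],[0.16,0,-0.14,0,1],[0.2,0,-0.15,0,1]]}}

```text
time_s: 26.35
ee_pos: [353.3, 123.2, 160.0]
ee_rot: [179.9, 0.4, -179.8]
force: [0.1, 1.1, -0.2]
gripper_width: 91.4
gripper_force: 0.0
```

```bash
python3 tray.py q4; python3 - <<'E'
from h import *
import cv2
np.set_printoptions(precision=1,suppress=True,linewidth=200)
S=cam("scene");T=cam("top")
f=cv2.imread("pics/q4.png").max(axis=2).astype(int);t=cv2.imread("pics/q4t.png").max(axis=2).astype(int)
# brightness along world lines on the bench at several y: where does the near tray wall begin
for y in (60,90,123,150,180):
    for nm,C,g in(("S",S,f),("T",T,t)):
        print(nm,y,[int(cv2.getRectSubPix(g.astype(np.uint8),(1,1),tuple(map(float,proj(C,(x,y,0)))))[0,0]) for x in range(640,675,3)])
E
```

```text
bead -13 -31 0.94
26.45 [348.8 122.4 159.7] [ 0.9  0.3 -0.4] [ 0.05 -0.18  0.03]
S 60 [121, 115, 105, 92, 81, 75, 59, 33, 19, 16, 14, 13]
T 60 [143, 143, 143, 136, 102, 93, 91, 80, 45, 20, 37, 81]
S 90 [122, 121, 108, 91, 81, 77, 56, 34, 22, 16, 20, 19]
T 90 [145, 145, 144, 138, 109, 93, 92, 81, 43, 23, 40, 79]
S 123 [123, 122, 114, 95, 82, 76, 64, 35, 21, 22, 19, 17]
T 123 [143, 143, 144, 139, 117, 95, 92, 82, 29, 19, 47, 86]
S 150 [121, 119, 110, 93, 79, 72, 58, 36, 24, 21, 19, 21]
T 150 [143, 142, 142, 140, 123, 95, 90, 77, 34, 17, 42, 82]
S 180 [121, 121, 120, 118, 97, 79, 61, 42, 25, 22, 22, 19]
T 180 [144, 144, 143, 141, 132, 105, 91, 67, 30, 23, 59, 113]
```

```bash
python3 -c "
from workcell import env
print(env.job_done())"
```

```text
the job is handed in; nothing more can be done
None
```

I raised the sash to within about 1 mm of the pointer tip, pushed the whole tray about 8 mm past the front line of the feet (that line is known to about 2 mm), and handed the job in at about 26.5 s with the arm clear. I steered clear of the pointer and the loose items but ran no image check that none of them moved; one crude before/after check at the pointer was inconclusive.

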